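Scan a tube carrier and press it home on its dock pin

TASK

Pick up the tube carrier by its upright fin and hold it up square in front of the code reader's window, first with its wide-label long side and then, turned a quarter, with its small-label end facing the window. Then lower it into the dock's lane with its length along the lane, feel along for the locating pin it hides until the socket in its underside drops over the pin, and press it down until the sprung plate is fully at the bottom. Finish while still holding it pressed down there, and leave the tube rack, bottle and jar undisturbed.

Things in the scene. Friction and masses are not known exactly. Their poses are not given: they have to be found in the camera images.
- carrier: White plastic tube carrier, loose, 0.2 to 0.33 kg: block 120 (x) x 40 (y) x 50 (z) mm, an upright fin on top, three purple-capped tubes fixed on its top centre line up to z 82 mm (at x 34, 51 and -46; radius 8). Origin: centre of the underside, z up. Starts standing on the bench, x axis within 0.5 rad of the robot's straight ahead. In the dock either end may lead.
- carrier_grip (a point): Point to grip, 75 mm above the carrier's origin: in the middle of its fin, which is 36 mm long (carrier x), 12 mm thick (y, grip across this) and stands from z 50 to 95 mm.
- carrier_label1 (a point): Middle of the one wide bar label (90 mm) on the carrier's +y side, 25 mm above the underside. At the start this side faces the robot's left.
- carrier_label2 (a point): Middle of the small bar label (30 mm) on the carrier's +x end (the end with two tubes), 25 mm above the underside. At the start this end faces away from the robot.
- carrier_socket (a point): At the carrier's origin: mouth of the blind socket in the middle of the underside, 15 (x) x 24 (y) mm, 20 mm deep.
- dock: Fixed dock: grey base 180 (x) x 80 (y) x 10 mm; along x a lane, open at both ends, between two aluminium fences (170 mm long, inner faces 50 mm apart, tops at z 45 mm). A sprung steel plate is the lane's floor, its top at z 18 mm at rest, 12 mm when fully down. Origin: centre of the underside; x along the lane, within 0.3 rad of the robot's straight ahead.
- dock_lane (a point): Middle of the lane, at the height of the locating pin's tip (z 32 mm of the dock). The pin is upright steel, 10 mm across, bevelled tip, on the lane's centre line anywhere from 10 mm before to 10 mm beyond this point along x: new each time, not reported, visible until covered. Carrier origin at dock z: 32 mm when resting on the pin, 18 dropped on, 12 pressed home.
- dock_plate (a joint): Travel of the dock's sprung plate: 0 m at rest, 0.006 m fully down on its stop. The spring gives 7 N at rest and 12 N fully down; the carrier's weight alone does not move it, about 8 to 10 N more is needed.
- reader: Fixed code reader on a foot, 100 mm wide, 125 mm tall; its dark window faces along its -x axis, roughly towards the robot. Origin: on the bench, below the middle of its head; z up.
- reader_window (a point): Centre of the reader's window, 30 mm to -x of the reader's origin and 90 mm above the bench. It reads a label held square in front of it for half a second, the label's middle 30 to 120 mm away (best 75), level with and centred on the window.
- tube_rack: Bystander: white wire rack of purple-capped tubes, 123 x 63 x 84 mm. Origin: centre of the underside.
- reagent: Bystander: bottle, 52 mm across, 110 mm tall. Origin: centre of the underside.
- jar: Bystander: small jar, 56 mm across, 60 mm tall. Origin: centre of the underside.
Things that resemble listed ones, but are neither listed nor needed, are in the scene too. Leave any red look-alike of the carrier alone.

How it is judged:
By the outcome, as a careful person would: the job done as asked, in the order asked, and still so for the second after the job is handed in, while the arm keeps its last pose, push and grip.
It also fails if it takes over 45 s, if anything falls off the work surface, if the arm or the gripper's body presses on something with over 40 N, if the wrist force passes 120 N, or if a joint passes its speed limit or range.

ROBOT

A 6-joint arm with a two-finger parallel gripper is mounted at the origin on the work surface. World frame = base frame: x ahead of the robot, y to its left, z up, the work surface at z = 0. Lengths are in mm, angles in degrees, forces in N, time in s.
With the tool pointing down it reaches from about 300 to 850 mm from the base axis. Payload 4.2 kg.
Tool frame: the origin (TCP) lies midway between the tips of the shut fingers; the grasp point (between the pads) lies env.hold_point_z behind it (env.hold_point_z is the distance from the TCP to the grasp point, in mm); z points along the fingers, y is the line along which they close (so a half turn about z gives the same grasp; the last joint's range is limited). The gripper opens to 91 mm and grips with 3 to 60 N. Pads are 32 mm wide; open, the fingers measure 118 mm over their backs; the gripper's body (76 mm by 178 mm) begins 60 mm behind the grasp point.
Start: joints at [65.89, 18.312, 89.639, -0, 72.044, -1.146], TCP at [224.343, 529.446, 213.976] pointing down, gripper open.
Joint ranges: [-177.97, 177.97], [-48.28, 115.42], [12.27, 149.76], [-77.06, 257.06], [2.81, 150.46], [-146.56, 146.56]. Speed limits (degrees/s): [147.25, 147.25, 180, 180, 180, 180].

INTERFACE

Orientations are given as [roll, pitch, yaw] about the fixed x, y, z axes, in that order (R = Rz(yaw) Ry(pitch) Rx(roll)).
In Python, from workcell import env, viewer, spotter gives the robot as it stands.
- The arm moves only by the tool apply_moves, never from a script. Its arguments are lists of equal length, an entry for each row: "delta_pos": the shift along the world's x, y, z normalised to -1 to 1, where 1 is 120 mm, a list of three; "rot": the turn, a rotation vector about the world's x, y, z normalised to -1 to 1, where 1 is 1.5 rad, a list of three; "hand": the opening, from 0 (shut) to 1 (fully open). A call has 1 to 10 rows; each row is the pose to reach, as a shift and turn from the pose commanded when the call began; what a row does not reach only later rows make up. A row lasts 1/12 s, in which the tool goes at most 41.7 mm and 7.16 degrees, less where a joint would pass 70% of its speed; a pose out of reach is approached as far as the arm can. A call with a number of a shift or a turn outside -1 to 1 is refused whole. A call with a gripper value outside its range is refused whole. The fingers move at their own pace and stop on an object; "newtons" is the grip in N (left out, the last holds). Time passes only in rows, so rows that repeat a pose let the fingers close. It gives the time, the measured TCP pose, the force, the opening and the grip force at its end, in the units of the state.
- env.state(): the state, without advancing time (a new reading comes with each control period).
- viewer.grab_frame(name): name is "scene" or "top" or "wrist"; returns a dict with "pixels" (384x512x3 uint8, red, green, blue), "camera_matrix" (3x3 intrinsics, pixels), "R" (3x3) and "t" (3): a world point X has camera coordinates R X + t; the wrist camera has in their place "mount" (4x4, takes a point from camera to tool coordinates, whose origin is the TCP and whose axes are the flange's). Camera axes: x right, y down, z forward; pixel columns grow to the right and rows downward; lengths in mm; the calibration is good to about 2 mm. A picture is of the moment at which its call begins: read the wrist's pose just before it. There is no depth.
- env.job_done(): hands the job in; it is judged then, once.
Trained networks look in a picture, given as the dict that the camera call returned (one of the last four; its "shot" number tells which), for a name from the list of things; names that differ only in an ending like _2 or _b are one class to them, and where a whole thing is asked for, a point or a joint stands for the part that bears it (a point fixed in the world has none). Each returns a list of dicts, best first, with "score" (0 to 1); they miss things now and then, are a little off and sometimes report something else, mostly with a low value. They report only what shows in the picture. A call takes as long as a camera call. They do not tell look-alikes from the thing itself.
- spotter.trace(picture, query): "mask" (384x512 bool, what is visible of it) and "box" ([centre column, centre row, width, height] in pixels, round what is visible of it).
- spotter.landmark_of(picture, query): "position" ([column, row] in pixels: a listed point, or the origin of a listed thing).
The state is a dict: "time_s": time; "qpos": joint angles; "qvel": joint speeds; "effort": joint torques, N m; "ee_pos": TCP position; "ee_rot": TCP orientation; "force": force on the tool from outside, world axes, zero at the start; "torque": the same for the moment, N m; "gripper_width": finger opening in mm; "gripper_force": force on a finger pad.
Only numpy, scipy, OpenCV 4.12 (cv2) and the standard library are available. Lean on these libraries where they do the work, as an engineer would, in place of code of your own. Each camera call takes 0.05 s, during which the arm holds its last target. There are 200 camera calls.

## Working session

There is one attempt and no reset: what is moved stays moved. The work goes in short steps, Python scripts to look and compute and a tool call to move; the robot and the scene stay as the last step left them, time stands still between calls to the robot, and variables do not carry over. Pictures are saved under pics/ and viewed, at most 10 in all, crops included, and the job is handed in when it is done.

Besides the shell and the picture viewer there is one more tool, called after "Call:" in YAML: its name, and indented under it one key for each argument. apply_moves: Moves the arm, as the interface text tells. Its arguments: {"type":"object","properties":{"delta_pos":{"type":"array"},"rot":{"type":"array"},"hand":{"type":"array"},"newtons":{"type":"number"}},"required":["delta_pos","rot","hand"]}

```bash
mkdir -p pics; ls; cat > h.py <<'E'
import numpy as np, cv2
from workcell import env, viewer, spotter
from scipy.spatial.transform import Rotation as Ro
def cam(f, st=None):
    if 'R' in f and f.get('R') is not None: return np.array(f['R']),np.array(f['t']).ravel()
    M=np.array(f['mount']); st=st
    T=np.eye(4); T[:3,:3]=Ro.from_euler('xyz',st['ee_rot'],degrees=True).as_matrix(); T[:3,3]=st['ee_pos']
    C=np.linalg.inv(T@M); return C[:3,:3],C[:3,3]
def ray(f,px,z,st=None):
    R,t=cam(f,st); d=R.T@np.linalg.inv(f['camera_matrix'])@np.array([px[0],px[1],1.]); c=-R.T@t
    return c+d*(z-c[2])/d[2]
def proj(f,X,st=None):
    R,t=cam(f,st); p=np.array(f['camera_matrix'])@(R@np.array(X,float)+t); return p[:2]/p[2]
def save(f,n): cv2.imwrite('pics/'+n,cv2.cvtColor(f['pixels'],cv2.COLOR_RGB2BGR))
E
python3 - <<'E'
from h import *
st=env.state(); print(st, env.hold_point_z)
zs=dict(carrier=0,carrier_grip=75,carrier_label1=25,carrier_label2=25,dock=0,dock_lane=32,reader=0,reader_window=90,tube_rack=0,reagent=0,jar=0)
ims=[]
for c in ("top","scene"):
    f=viewer.grab_frame(c); save(f,c+'1.png'); ims.append(f['pixels'])
    R,t=cam(f); print(c,'campos',np.round(-R.T@t))
    for n,z in zs.items():
        for r in spotter.landmark_of(f,n)[:3]:
            print(n,round(r['score'],2),np.round(r['position']),np.round(ray(f,r['position'],z)[:2],1))
E
```

```text
pics
{'time_s': 0.0, 'qpos': array([ 6.58916436e+01,  1.83530890e+01,  8.97084946e+01,  1.41808056e-03,
        7.20444080e+01, -1.14527492e+00]), 'qvel': array([-0.00238387,  0.00459348,  0.04909379,  0.01615062, -0.01486334,
       -0.01757052]), 'effort': array([-6.81897618e-04, -4.12478936e+01, -2.31966662e+01,  7.25296210e-02,
        4.58408170e-02, -1.55895227e-04]), 'ee_pos': array([224.10069117, 528.96103884, 213.09163118]), 'ee_rot': array([-1.79894056e+02, -3.46643875e-03,  1.57036477e+02]), 'force': array([-0.51137724,  0.41516916, -0.60902301]), 'torque': array([-0.05634307, -0.00346283, -0.01234311]), 'gripper_force': 0.0, 'gripper_width': 91.09907215313812} 18.8
top campos [432. 104. 957.]
carrier 0.88 [354. 280.] [ 327.8 -178.3]
carrier 0.81 [378. 217.] [ 496.8 -255.1]
carrier_grip 0.7 [362. 287.] [ 319.5 -175.4]
carrier_grip 0.56 [392. 215.] [ 494.2 -263.2]
carrier_grip 0.54 [379. 219.] [ 485.9 -227.3]
carrier_label1 0.92 [349. 281.] [ 329.2 -158. ]
carrier_label1 0.85 [370. 197.] [ 547.5 -227.1]
carrier_label1 0.76 [376. 223.] [ 477.  -239.3]
carrier_label2 0.92 [34
[... 546 characters left out ...]
.5 -182.7]
carrier 0.88 [180. 270.] [ 494.4 -250.2]
carrier_grip 0.83 [151. 216.] [ 332.2 -180.2]
carrier_grip 0.63 [176. 256.] [ 498.8 -257.2]
carrier_label1 0.95 [158. 222.] [ 330.7 -158.6]
carrier_label1 0.67 [168. 230.] [ 378.5 -165.8]
carrier_label1 0.65 [198. 267.] [ 549.6 -225.9]
carrier_label2 0.95 [158. 222.] [ 330.7 -158.6]
carrier_label2 0.67 [168. 230.] [ 378.5 -165.8]
carrier_label2 0.65 [198. 267.] [ 549.6 -225.9]
dock 0.87 [268. 186.] [516.3 200.7]
dock_lane 0.87 [267. 182.] [524.  185.4]
reader 0.76 [304. 254.] [774.8  -1.5]
tube_rack 0.98 [295. 149.] [490.6 441.3]
reagent 0.68 [250. 310.] [ 743.8 -248. ]
jar 0.73 [322. 193.] [695.4 272.7]
jar 0.16 [182. 258.] [ 470.8 -212. ]
```

```bash
python3 - <<'E'
import cv2,numpy as np
a=cv2.imread('pics/top1.png');b=cv2.imread('pics/scene1.png')
a=cv2.resize(a[80:330,80:460],(800,526),interpolation=cv2.INTER_CUBIC)
cv2.imwrite('pics/v1.png',a)
E
```

```text
(no output)
```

View pics/v1.png

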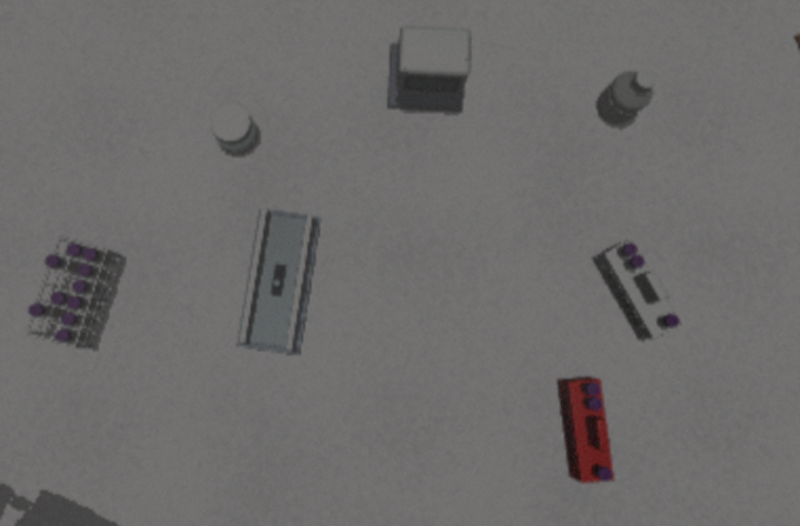

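View pics/scene1.png

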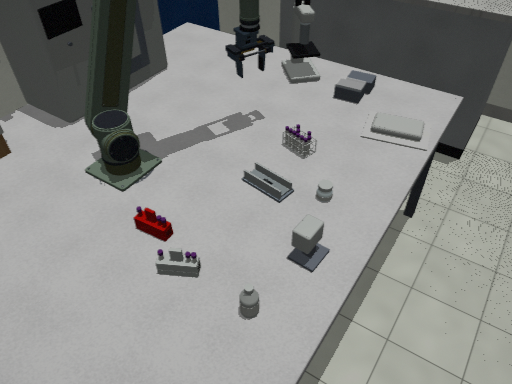

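White carrier is at about (495,-254) with yaw about +28°, its two-tube end facing away. The red one near (328,-180) is the look-alike. The dock is at about (518,203), yaw about -10°, with the pin visible mid-lane. The reader is at about (787,-8). I'll move over the dock and look with the wrist camera on the way.

Call:
apply_moves:
  delta_pos:
    - [0.8,-0.9,0.3]
    - [0.8,-0.9,0.3]
    - [0.8,-0.9,0.3]
    - [0.8,-0.9,0.3]
  rot:
    - [0,0,0.15]
    - [0,0,0.15]
    - [0,0,0.15]
    - [0,0,0.15]
  hand: [1,1,1,1]

```text
time_s: 1.53
ee_pos: [322.2, 419.2, 251.1]
ee_rot: [180.0, 0.1, 169.9]
force: [-0.3, 0.3, -0.0]
gripper_width: 91.2
gripper_force: 0.0
```

Call:
apply_moves:
  delta_pos:
    - [0.8,-0.9,0.3]
    - [0.8,-0.9,0.3]
    - [0.8,-0.9,0.3]
    - [0.8,-0.9,0.3]
    - [0.8,-0.9,0.3]
  rot:
    - [0,0,0]
    - [0,0,0]
    - [0,0,0]
    - [0,0,0]
    - [0,0,0]
  hand: [1,1,1,1,1]

```text
time_s: 1.95
ee_pos: [419.6, 310.6, 287.5]
ee_rot: [179.9, 0.2, 169.6]
force: [0.5, 0.8, -0.1]
gripper_width: 91.3
gripper_force: 0.0
```

```bash
python3 - <<'E'
from h import *
st=env.state(); f=viewer.grab_frame('wrist'); save(f,'w1.png')
np.set_printoptions(suppress=True,precision=2)
print(st['time_s'],st['ee_pos'],st['ee_rot'],st['qpos']); print(np.array(f['mount']));print(f['camera_matrix'])
for n,z in (('dock',0),('dock_lane',32)):
    for r in spotter.landmark_of(f,n)[:2]: print(n,r['score'],r['position'],ray(f,r['position'],z,st))
E
```

```text
1.95 [419.65 310.58 287.53] [179.94   0.23 169.63] [ 35.32  11.17  88.9   -0.12  79.73 -44.29]
[[   0.     -0.96   -0.28   78.56]
 [   1.      0.      0.      0.72]
 [  -0.     -0.28    0.96 -170.53]
 [   0.      0.      0.      1.  ]]
[[290.51   0.   259.84]
 [  0.   290.51 191.85]
 [  0.     0.     1.  ]]
dock 0.88 [206.6, 223.9] [512.75 202.9    0.  ]
dock_lane 0.59 [205.1, 229.9] [510.36 206.76  32.  ]
```

View pics/w1.png

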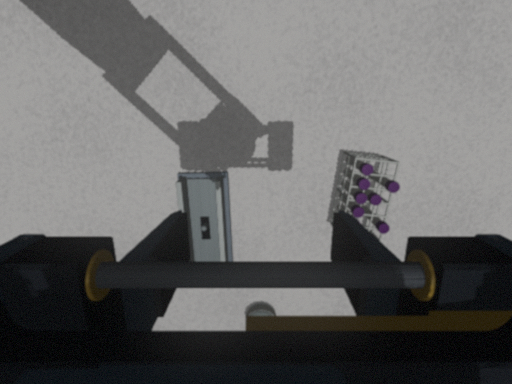

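Call:
apply_moves:
  delta_pos:
    - [0.8,-0.9,-0.5]
    - [0.8,-0.9,-0.5]
    - [0.8,-0.9,-0.5]
    - [0.8,-0.9,-0.5]
    - [0.8,-0.9,-0.5]
    - [0.8,-0.9,-0.5]
  rot:
    - [0,0,0]
    - [0,0,0]
    - [0,0,0]
    - [0,0,0]
    - [0,0,0]
    - [0,0,0]
  hand: [1,1,1,1,1,1]

```text
time_s: 2.6
ee_pos: [511.7, 205.6, 224.5]
ee_rot: [-179.9, -0.2, 169.9]
force: [-0.5, 0.1, -0.6]
gripper_width: 90.9
gripper_force: 0.0
```

```bash
python3 - <<'E'
from h import *
st=env.state(); f=viewer.grab_frame('wrist'); save(f,'w2.png')
np.set_printoptions(suppress=True,precision=2)
print(st['time_s'],st['ee_pos'],st['ee_rot'],st['qpos'])
for n,z in (('dock',0),('dock_lane',32)):
    for r in spotter.landmark_of(f,n)[:2]: print(n,r['score'],r['position'],ray(f,r['position'],z,st))
im=cv2.resize(f['pixels'][60:260,130:390,::-1],(780,600),interpolation=cv2.INTER_CUBIC)
cv2.imwrite('pics/v2.png',im)
import pickle; pickle.dump((st,f),open('w2.pkl','wb'))
E
```

```text
2.6 [511.75 205.61 224.5 ] [-179.95   -0.18  169.88] [ 20.67  15.91  91.56   0.05  72.71 -59.23]
dock 0.88 [259.6, 170.1] [514.72 205.34   0.  ]
dock_lane 0.64 [259.6, 174.5] [513.91 205.53  32.  ]
```

View pics/v2.png

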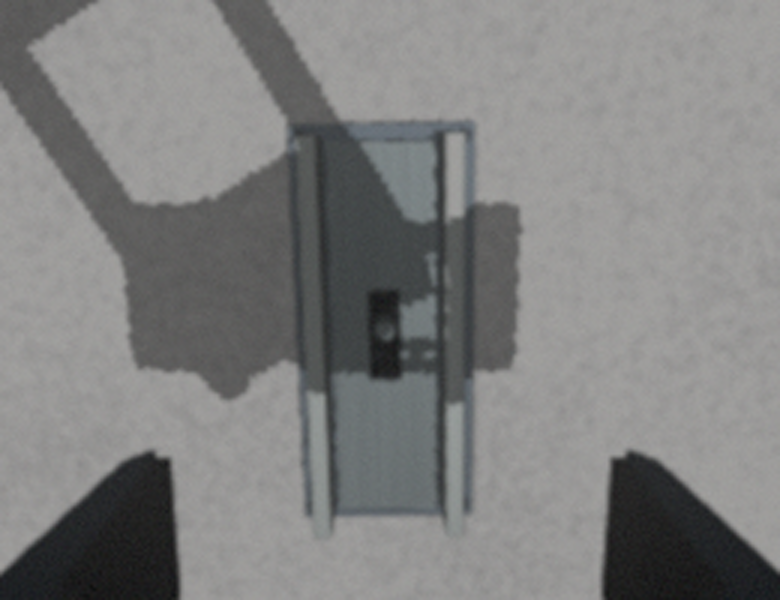

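```bash
python3 - <<'E'
from h import *
import pickle; st,f=pickle.load(open('w2.pkl','rb')); np.set_printoptions(suppress=True,precision=1)
P=lambda u,v,z: ray(f,(130+(u-1)/3,60+(v-1)/3),z,st)
lt=[(320,138),(330,535)]; rt=[(444,133),(447,535)]
for l in (lt,rt):
    a,b=[P(*p,45) for p in l]; d=b-a; print('fence',a,b,np.hypot(*d[:2]),np.degrees(np.arctan2(d[1],d[0])))
for p in ((290,122),(474,122),(308,513),(472,513)): print('base',P(*p,10))
for p in ((368,290),(400,290),(368,378),(400,378)): print('slot',P(*p,18))
print('pin',P(385,330,32))
# refined fit: optimize by edge sample lines
from scipy.optimize import least_squares
obs=[((-85,25,45),(330-0,535),),]
pts={(85,25,45):(330,535),(85,-25,45):(447,535),(-85,25,45):(320,138),(-85,-25,45):(444,133),(-90,40,10):(290,122),(-90,-40,10):(474,122)}
# right/left side assignment
for s in (1,-1):
  def res(q):
    c,sn=np.cos(q[2]),np.sin(q[2]); o=[]
    for (x,y,z),(u,v) in pts.items():
        y=y*s; X=[q[0]+c*x-sn*y,q[1]+sn*x+c*y,z]; p=proj(f,X,st); o+=list((p-[130+(u-1)/3,60+(v-1)/3]))
    return o
  r=least_squares(res,[516,203,-.17]); print(s,r.x,np.degrees(r.x[2]),r.cost, np.round(r.fun,1))
E
```

```text
fence [426.3 193.9  45. ] [590.4 165.3  45. ] 166.56192023923646 -9.869773247185059
fence [432.9 241.2  45. ] [599.4 215.7  45. ] 168.43659421967976 -8.7007374071024
base [416.8 180.1  10. ]
base [430.5 256.5  10. ]
base [592.8 151.7  10. ]
base [606.6 228.8  10. ]
slot [491.4 199.9  18. ]
slot [493.9 213.6  18. ]
slot [530.3 192.7  18. ]
slot [532.8 206.8  18. ]
pin [507.4 204.6  32. ]
1 [513.9 203.7  -0.2] -9.152413983953846 7152.561718272427 [ 38.6   1.8 -38.4   2.3  42.1  -0.8 -42.5   1.6  62.3   0.6 -62.2   1.7]
-1 [512.5 203.9  -0.2] -9.284116563577529 4.586312837179599 [ 0.4  1.4 -0.5  0.9 -1.1 -1.3  0.9 -0.3 -0.8  0.5  1.1 -0.5]
```

Dock is at (512.5,204), yaw -9.5°, with the pin at about (507,204.6), roughly 5 mm before the middle. Now to the carrier.

Call:
apply_moves:
  delta_pos:
    - [-0.04,-0.96,0]
    - [-0.04,-0.96,0]
    - [-0.04,-0.96,0]
  rot:
    - [0,0,0.1]
    - [0,0,0.1]
    - [0,0,0.1]
  hand: [1,1,1]

```text
time_s: 3.0
ee_pos: [506.8, 90.4, 226.7]
ee_rot: [-180.0, 0.1, 178.8]
force: [0.3, 0.9, -0.1]
gripper_width: 91.2
gripper_force: 0.0
```

Call:
apply_moves:
  delta_pos:
    - [-0.04,-0.96,0]
    - [-0.04,-0.96,0]
    - [-0.04,-0.96,0]
  rot:
    - [0,0,0.1]
    - [0,0,0.1]
    - [0,0,0.1]
  hand: [1,1,1]

```text
time_s: 3.25
ee_pos: [502.3, -25.4, 227.0]
ee_rot: [-180.0, 0.1, -172.6]
force: [0.2, 0.8, -0.8]
gripper_width: 91.2
gripper_force: 0.0
```

Call:
apply_moves:
  delta_pos:
    - [-0.04,-0.96,0]
    - [-0.04,-0.96,0]
    - [-0.04,-0.96,0]
  rot:
    - [0,0,0.1]
    - [0,0,0.1]
    - [0,0,0.1]
  hand: [1,1,1]

```text
time_s: 3.5
ee_pos: [497.9, -140.7, 227.1]
ee_rot: [-179.9, 0.1, -164.1]
force: [0.6, -0.3, 0.6]
gripper_width: 91.3
gripper_force: 0.0
```

Call:
apply_moves:
  delta_pos:
    - [-0.04,-0.96,0]
    - [-0.04,-0.96,0]
    - [-0.04,-0.96,0]
    - [-0.04,-0.96,0]
    - [-0.04,-0.96,0]
  rot:
    - [0,0,0.1]
    - [0,0,0.1]
    - [0,0,0.1]
    - [0,0,0.1]
    - [0,0,0.1]
  hand: [1,1,1,1,1]

```text
time_s: 3.92
ee_pos: [493.5, -255.5, 226.4]
ee_rot: [-180.0, 0.1, -155.8]
force: [0.3, 0.2, -0.2]
gripper_width: 91.2
gripper_force: 0.0
```

```bash
python3 - <<'E'
from h import *
st=env.state(); f=viewer.grab_frame('wrist'); save(f,'w3.png')
np.set_printoptions(suppress=True,precision=2)
print(st['time_s'],st['ee_pos'],st['ee_rot'],st['qpos'])
for n,z in (('carrier',0),('carrier_grip',75)):
    for r in spotter.landmark_of(f,n)[:3]: print(n,r['score'],r['position'],ray(f,r['position'],z,st))
im=cv2.resize(f['pixels'][60:260,130:390,::-1],(780,600),interpolation=cv2.INTER_CUBIC)
cv2.imwrite('pics/v3.png',im)
import pickle; pickle.dump((st,f),open('w3.pkl','wb'))
E
```

```text
3.9167 [ 493.47 -255.51  226.4 ] [-179.99    0.05 -155.77] [ -28.58   16.11   91.      0.04   72.85 -142.83]
carrier 0.61 [372.6, 71.8] [ 322.68 -174.38    0.  ]
carrier_grip 0.98 [397.8, 62.0] [ 322.76 -176.92   75.  ]
carrier_grip 0.74 [264.6, 180.7] [ 492.2  -249.22   75.  ]
```

View pics/v3.png

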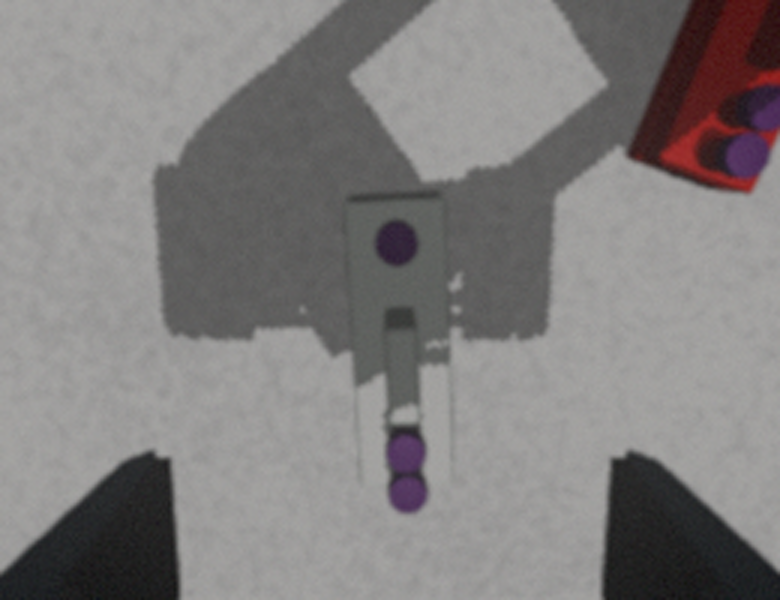

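```bash
python3 - <<'E'
from h import *
import pickle; st,f=pickle.load(open('w3.pkl','rb')); np.set_printoptions(suppress=True,precision=1)
P=lambda u,v,z: ray(f,(130+(u-1)/3,60+(v-1)/3),z,st)
a,b,c=P(397,243,82),P(406,454,82),P(408,492,82); print(a,b,c)
d=c-a; L=np.hypot(*d[:2]); yaw=np.degrees(np.arctan2(d[1],d[0])); e=d[:2]/L
print('len',L,'(97) yaw',yaw,'centre',a[:2]+46*e,c[:2]-51*e)
print('fin',P(401,326,95),P(404,412,95),(P(401,326,95)+P(404,412,95))/2)
# reader from top & scene
E
python3 - <<'E'
from h import *
np.set_printoptions(suppress=True,precision=1)
f=viewer.grab_frame('top')
m=spotter.trace(f,'reader'); print(m[0]['score'],m[0]['box'])
im=cv2.resize(f['pixels'][85:150,245:325,::-1],(640,520),interpolation=cv2.INTER_CUBIC); a=im
g=viewer.grab_frame('scene'); m=spotter.trace(g,'reader'); print(m[0]['score'],m[0]['box'])
cv2.imwrite('pics/v4.png',a)
import pickle; pickle.dump((f,g),open('tg.pkl','wb'))
E
```

```text
[ 451.6 -270.9   82. ] [ 523.1 -234.7   82. ] [ 537.  -227.5   82. ]
len 95.86879880184819 (97) yaw 26.91342755848281 centre [ 492.6 -250.1] [ 491.6 -250.6]
fin [ 476.1 -258.4   95. ] [ 504.5 -244.3   95. ] [ 490.3 -251.3   95. ]
0.71 [283.9, 112.8, 37.5, 44.5]
0.76 [307.1, 243.3, 38.0, 57.3]
```

View pics/v4.png

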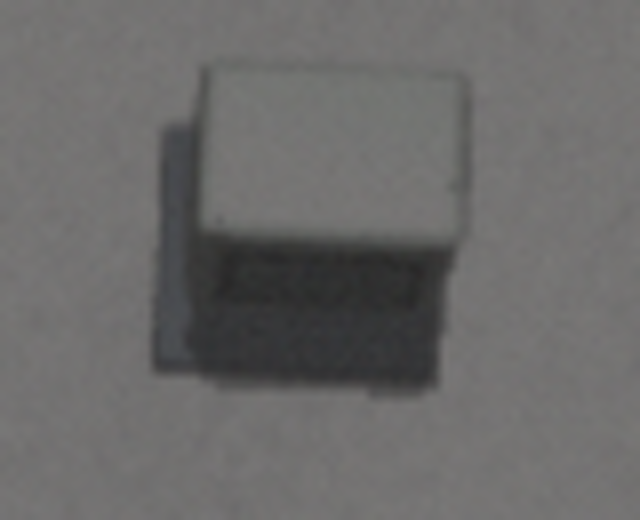

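Carrier is at about (491.7,-250.7), yaw 26.9°. In this crop the reader's head top runs (207,65), (468,73), (203,232), (455,243), and the window spans columns 225–420, rows 250–305.

```bash
python3 - <<'E'
from h import *
import pickle; f,g=pickle.load(open('tg.pkl','rb')); np.set_printoptions(suppress=True,precision=1)
P=lambda u,v,z: ray(f,(245+(u-3.5)/8,85+(v-3.5)/8),z)
for z,pp in ((125,[(203,232),(455,243),(207,65),(468,73)]),(90,[(225,280),(420,283)]),(0,[(155,372),(437,386)])):
    q=[P(*p,z) for p in pp]
    for i in range(0,len(q),2): d=q[i]-q[i+1]; print(z,q[i],q[i+1],np.hypot(*d[:2]),'yaw',np.degrees(np.arctan2(-d[0],d[1])))
for n,z in (('reader',0),('reader_window',90)):
  for r in spotter.landmark_of(g,n)[:1]: print(n,r['score'],ray(g,r['position'],z))
E
```

```text
125 [748.7  44.8 125. ] [744.1 -33.6 125. ] 78.51287654585795 yaw -3.321914904817546
125 [803.5  42.2 125. ] [799.8 -39.8 125. ] 82.05053040648652 yaw -2.5236419494388325
90 [745.7  35.5  90. ] [743.9 -27.6  90. ] 63.131090612932 yaw -1.639402723436003
0 [744.6  54.1   0. ] [738.2 -46.    0. ] 100.28610413826074 yaw -3.6889424416950676
reader 0.66 [775.4   2.5   0. ]
reader_window 0.57 [746.2   2.7  90. ]
```

Call:
apply_moves:
  delta_pos:
    - [-0.015,0.04,-0.7]
    - [-0.015,0.04,-0.7]
    - [-0.015,0.04,-0.7]
    - [-0.015,0.04,-0.7]
  rot:
    - [0,0,0.017]
    - [0,0,0.017]
    - [0,0,0.017]
    - [0,0,0.017]
  hand: [0.7,0.7,0.7,0.7]

```text
time_s: 4.7
ee_pos: [490.2, -249.7, 140.7]
ee_rot: [179.8, -0.2, -154.2]
force: [-0.1, -0.8, 0.4]
gripper_width: 67.3
gripper_force: 0.0
```

Call:
apply_moves:
  delta_pos:
    - [0,0,-0.3]
    - [0,0,-0.6]
    - [0,0,-0.71]
    - [0,0,-0.71]
    - [0,0,-0.71]
  rot:
    - [0,0,0]
    - [0,0,0]
    - [0,0,0]
    - [0,0,0]
    - [0,0,0]
  hand: [0.5,0.5,0.5,0.4,0.4]

```text
time_s: 5.12
ee_pos: [493.2, -251.6, 58.8]
ee_rot: [-179.8, 0.1, -154.2]
force: [-0.4, -0.5, 0.7]
gripper_width: 37.1
gripper_force: 0.0
```

```bash
python3 - <<'E'
from h import *
st=env.state(); np.set_printoptions(suppress=True,precision=2)
print(st['ee_pos'],st['ee_rot'],st['qpos'],st['force'],st['gripper_width'])
E
```

```text
[ 493.2  -251.6    58.81] [-179.84    0.12 -154.23] [ -28.22   24.57  104.82   -0.     50.42 -143.98] [-0.36 -0.48  0.71] 37.119793366173454
```

Call:
apply_moves:
  delta_pos:
    - [-0.01,0,-0.02]
    - [-0.01,0,-0.02]
    - [-0.01,0,-0.02]
    - [-0.01,0,-0.02]
    - [-0.01,0,-0.02]
    - [-0.01,0,-0.02]
    - [-0.01,0,-0.02]
    - [-0.01,0,-0.02]
  rot:
    - [0,0,0]
    - [0,0,0]
    - [0,0,0]
    - [0,0,0]
    - [0,0,0]
    - [0,0,0]
    - [0,0,0]
    - [0,0,0]
  hand: [0,0,0,0,0,0,0,0]
  newtons: 45

```text
time_s: 5.78
ee_pos: [491.0, -251.1, 55.5]
ee_rot: [-179.9, 0.1, -154.2]
force: [0.3, -0.6, 6.3]
gripper_width: 11.8
gripper_force: 45.0
```

Call:
apply_moves:
  delta_pos:
    - [0,0,0.3]
    - [0,0,0.6]
    - [0,0,0.6]
    - [0,0,0.6]
  rot:
    - [0,0,0]
    - [0,0,0]
    - [0,0,0]
    - [0,0,0]
  hand: [0,0,0,0]

```text
time_s: 6.12
ee_pos: [491.0, -251.0, 127.9]
ee_rot: [-179.8, 0.1, -154.2]
force: [-0.3, 0.1, -2.7]
gripper_width: 12.0
gripper_force: 45.0
```

```bash
python3 - <<'E'
from h import *
st=env.state(); np.set_printoptions(suppress=True,precision=2)
print(st['ee_pos'],st['ee_rot'],st['qpos'],st['force'],st['gripper_width'])
f=viewer.grab_frame('wrist')
im=cv2.resize(f['pixels'][100:340,100:420,::-1],(800,600),interpolation=cv2.INTER_CUBIC)
cv2.imwrite('pics/v5.png',im)
import pickle; pickle.dump((st,f),open('w5.pkl','wb'))
E
```

```text
[ 491.   -250.95  127.88] [-179.84    0.13 -154.23] [ -28.27   20.07  100.31    0.01   59.42 -144.04] [-0.3   0.14 -2.65] 11.957186596137813
```

View pics/v5.png

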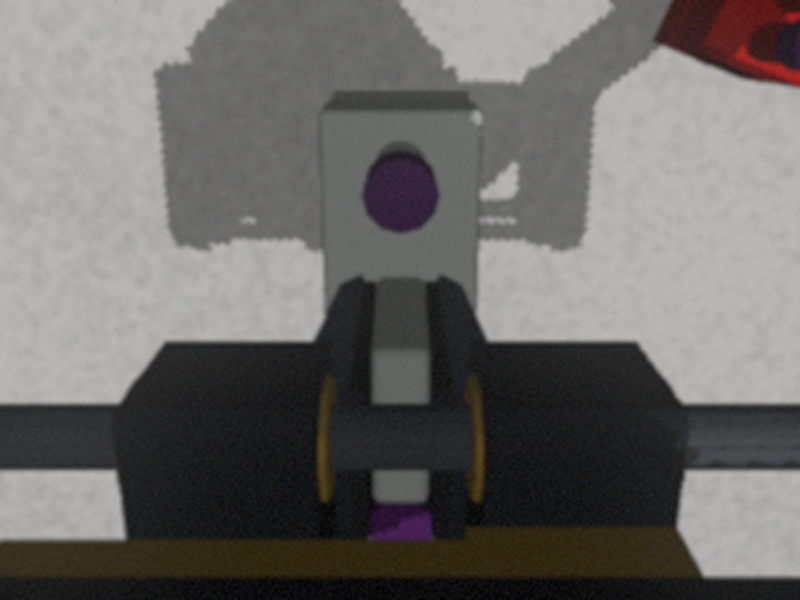

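Call:
apply_moves:
  delta_pos:
    - [0.44,0.72,0]
    - [0.44,0.72,0]
    - [0.44,0.72,0]
    - [0.44,0.72,0]
    - [0.44,0.72,0]
    - [0.44,0.72,0]
  rot:
    - [0,0,-0.46]
    - [0,0,-0.46]
    - [0,0,-0.46]
    - [0,0,-0.46]
    - [0,0,-0.46]
    - [0,0,-0.46]
  hand: [0,0,0,0,0,0]

```text
time_s: 6.67
ee_pos: [541.4, -162.8, 123.6]
ee_rot: [180.0, -0.3, 166.0]
force: [0.1, -0.5, -2.0]
gripper_width: 11.8
gripper_force: 45.0
```

Call:
apply_moves:
  delta_pos:
    - [0.44,0.72,0]
    - [0.44,0.72,0]
    - [0.44,0.72,0]
    - [0.44,0.72,0]
    - [0.44,0.72,0]
    - [0.44,0.72,0]
  rot:
    - [0,0,-0.46]
    - [0,0,-0.46]
    - [0,0,-0.46]
    - [0,0,-0.46]
    - [0,0,-0.46]
    - [0,0,-0.46]
  hand: [0,0,0,0,0,0]

```text
time_s: 7.17
ee_pos: [594.1, -76.7, 123.3]
ee_rot: [-179.8, -0.2, 126.5]
force: [0.1, 0.1, -2.5]
gripper_width: 11.7
gripper_force: 45.0
```

Call:
apply_moves:
  delta_pos:
    - [0.44,0.72,-0.06]
    - [0.44,0.72,-0.06]
    - [0.44,0.72,-0.06]
    - [0.44,0.72,-0.06]
    - [0.44,0.72,-0.06]
    - [0.44,0.72,-0.06]
    - [0.44,0.72,-0.06]
  rot:
    - [0,0,-0.46]
    - [0,0,-0.46]
    - [0,0,-0.46]
    - [0,0,-0.46]
    - [0,0,-0.46]
    - [0,0,-0.46]
    - [0,0,-0.46]
  hand: [0,0,0,0,0,0,0]

```text
time_s: 7.75
ee_pos: [646.9, 9.0, 116.1]
ee_rot: [-179.7, 0.0, 87.1]
force: [0.6, 0.1, -1.3]
gripper_width: 11.7
gripper_force: 45.0
```

```bash
python3 - <<'E'
from h import *
import pickle; np.set_printoptions(suppress=True,precision=2)
st,f=pickle.load(open('w5.pkl','rb'))
p=ray(f,(100+400/2.5,100+195/2.5),st['ee_pos'][2]+26.5,st)
R=Ro.from_euler('xyz',st['ee_rot'],degrees=True).as_matrix(); print('cap in tool (46,0 expected)',R.T@(p-st['ee_pos']))
st=env.state(); print(st['time_s'],st['ee_pos'],st['ee_rot'],st['qpos'],st['gripper_width'])
f=viewer.grab_frame('top'); g=viewer.grab_frame('scene')
a=cv2.resize(f['pixels'][80:180,230:340,::-1],(440,400),interpolation=cv2.INTER_CUBIC)
b=cv2.resize(g['pixels'][190:290,230:320,::-1],(360,400),interpolation=cv2.INTER_CUBIC)
cv2.imwrite('pics/v6.png',np.hstack([a,b]))
E
```

```text
cap in tool (46,0 expected) [ 44.01   0.85 -26.6 ]
7.75 [646.86   8.99 116.12] [-179.68    0.01   87.14] [-0.22 28.87 87.34  0.   64.11  2.64] 11.65543503904199
```

View pics/v6.png

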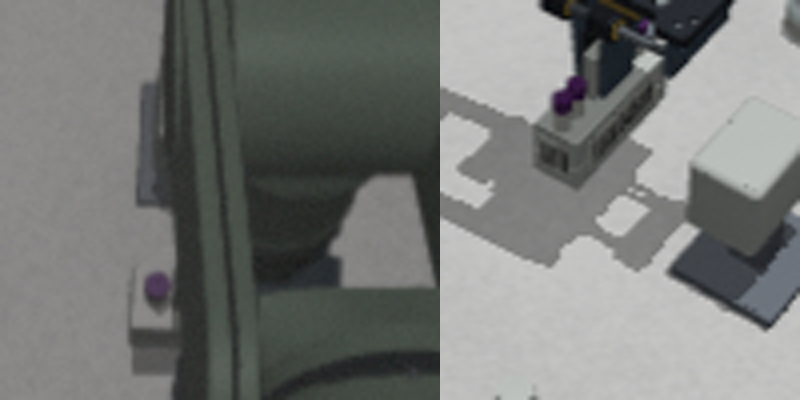

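Call:
apply_moves:
  delta_pos:
    - [0.02,0,0.037]
    - [0.02,0,0.037]
    - [0.02,0,0.037]
    - [0.02,0,0.037]
    - [0.02,0,0.037]
    - [0.02,0,0.037]
    - [0.02,0,0.037]
    - [0.02,0,0.037]
    - [0.02,0,0.037]
    - [0.02,0,0.037]
  rot:
    - [0,0,0]
    - [0,0,0]
    - [0,0,0]
    - [0,0,0]
    - [0,0,0]
    - [0,0,0]
    - [0,0,0]
    - [0,0,0]
    - [0,0,0]
    - [0,0,0]
  hand: [0,0,0,0,0,0,0,0,0,0]

```text
time_s: 8.68
ee_pos: [650.9, 8.7, 123.6]
ee_rot: [180.0, 0.0, 87.2]
force: [0.0, 1.0, -2.3]
gripper_width: 12.0
gripper_force: 45.0
```

Call:
apply_moves:
  delta_pos:
    - [0,0,0]
    - [0,0,0]
    - [0,0,0]
  rot:
    - [0,0,0]
    - [0,0,0]
    - [0,0,0]
  hand: [0,0,0]

```text
time_s: 8.93
ee_pos: [650.9, 8.7, 123.6]
ee_rot: [180.0, 0.0, 87.2]
force: [-0.2, -1.1, -2.2]
gripper_width: 11.7
gripper_force: 45.0
```

Call:
apply_moves:
  delta_pos:
    - [-0.33,0.02,0]
    - [-0.33,0.02,0]
    - [-0.33,0.02,0]
    - [-0.33,0.02,0]
    - [-0.33,0.02,0]
    - [-0.33,0.02,0]
    - [-0.33,0.02,0]
    - [-0.33,0.02,0]
  rot:
    - [0,0,0.5]
    - [0,0,0.5]
    - [0,0,0.5]
    - [0,0,0.5]
    - [0,0,0.5]
    - [0,0,0.5]
    - [0,0,0.5]
    - [0,0,0.5]
  hand: [0,0,0,0,0,0,0,0]

```text
time_s: 9.6
ee_pos: [611.4, 11.1, 123.7]
ee_rot: [180.0, 0.0, 130.0]
force: [-0.4, -0.0, -2.0]
gripper_width: 11.6
gripper_force: 45.0
```

Call:
apply_moves:
  delta_pos:
    - [0,0,0]
    - [0,0,0]
    - [0,0,0]
    - [0,0,0]
    - [0,0,0]
    - [0,0,0]
    - [0,0,0]
    - [0,0,0]
  rot:
    - [0,0,0.543]
    - [0,0,0.543]
    - [0,0,0.543]
    - [0,0,0.543]
    - [0,0,0.543]
    - [0,0,0.543]
    - [0,0,0.543]
    - [0,0,0.543]
  hand: [0,0,0,0,0,0,0,0]

```text
time_s: 10.27
ee_pos: [611.4, 11.0, 123.6]
ee_rot: [180.0, 0.0, 176.7]
force: [0.2, 0.2, -2.3]
gripper_width: 12.0
gripper_force: 45.0
```

Call:
apply_moves:
  delta_pos:
    - [0,0,-0.025]
    - [0,0,-0.025]
    - [0,0,-0.025]
    - [0,0,-0.025]
    - [0,0,-0.025]
    - [0,0,-0.025]
    - [0,0,-0.025]
    - [0,0,-0.025]
    - [0,0,-0.025]
    - [0,0,-0.025]
  rot:
    - [0,0,0]
    - [0,0,0]
    - [0,0,0]
    - [0,0,0]
    - [0,0,0]
    - [0,0,0]
    - [0,0,0]
    - [0,0,0]
    - [0,0,0]
    - [0,0,0]
  hand: [0,0,0,0,0,0,0,0,0,0]

```text
time_s: 11.1
ee_pos: [611.3, 11.0, 120.6]
ee_rot: [180.0, 0.0, 176.8]
force: [-0.1, 0.3, -1.9]
gripper_width: 11.9
gripper_force: 45.0
```

```bash
python3 - <<'E'
from h import *
np.set_printoptions(suppress=True,precision=2)
st=env.state(); print(st['time_s'],st['ee_pos'],st['ee_rot'],st['qpos'])
g=viewer.grab_frame('scene')
e=np.array([np.cos(np.radians(-3.3)),np.sin(np.radians(-3.3)),0])
exp=st['ee_pos']+e*60+[0,0,-30.5]
print('expected label2',exp,proj(g,exp))
for n in ('carrier_label2','carrier_label1','reader_window','reader'):
  for r in spotter.landmark_of(g,n)[:3]: print(n,r['score'],r['position'],ray(g,r['position'],0 if n=='reader' else 90))
b=cv2.resize(g['pixels'][190:290,230:330,::-1],(600,600),interpolation=cv2.INTER_CUBIC)
cv2.imwrite('pics/v7.png',b)
E
```

```text
11.1 [611.35  11.03 120.65] [179.99   0.   176.79] [ -0.05  25.52  92.48   0.01  61.99 -86.85]
expected label2 [671.25   7.57  90.15] [277.   218.82]
carrier_label2 0.69 [278.1, 216.1] [668.09  19.1   90.  ]
carrier_label2 0.67 [170.1, 231.3] [ 434.3  -204.88   90.  ]
carrier_label2 0.65 [158.2, 223.3] [ 382.93 -200.23   90.  ]
carrier_label1 0.69 [278.1, 216.1] [668.09  19.1   90.  ]
carrier_label1 0.67 [170.1, 231.3] [ 434.3  -204.88   90.  ]
carrier_label1 0.65 [158.2, 223.3] [ 382.93 -200.23   90.  ]
reader_window 0.7 [302.4, 228.0] [753.21  16.61  90.  ]
reader 0.88 [304.7, 251.7] [771.66   9.36   0.  ]
```

View pics/v7.png

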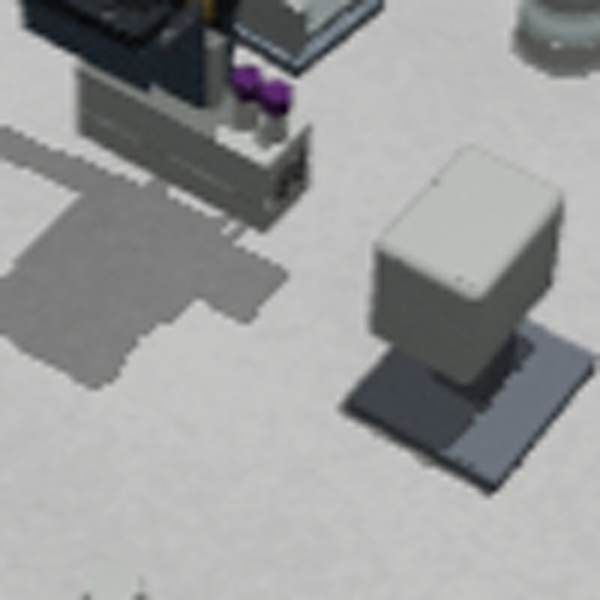

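Call:
apply_moves:
  delta_pos:
    - [-0.43,0.81,0.05]
    - [-0.43,0.81,0.05]
    - [-0.43,0.81,0.05]
    - [-0.43,0.81,0.05]
  rot:
    - [0,0,-0.074]
    - [0,0,-0.074]
    - [0,0,-0.074]
    - [0,0,-0.074]
  hand: [0,0,0,0]

```text
time_s: 11.68
ee_pos: [557.0, 112.2, 126.9]
ee_rot: [179.9, -0.1, 170.6]
force: [-0.1, -0.1, -2.3]
gripper_width: 12.0
gripper_force: 45.0
```

Call:
apply_moves:
  delta_pos:
    - [-0.43,0.8,0]
    - [-0.43,0.8,0]
    - [-0.43,0.8,0]
    - [-0.43,0.8,0]
    - [-0.43,0.8,0]
    - [-0.43,0.8,0]
  rot:
    - [0,0,0]
    - [0,0,0]
    - [0,0,0]
    - [0,0,0]
    - [0,0,0]
    - [0,0,0]
  hand: [0,0,0,0,0,0]

```text
time_s: 12.18
ee_pos: [508.7, 203.8, 126.7]
ee_rot: [-180.0, 0.1, 170.5]
force: [-0.0, -0.5, -2.6]
gripper_width: 11.8
gripper_force: 45.0
```

```bash
python3 - <<'E'
from h import *
np.set_printoptions(suppress=True,precision=2)
st=env.state(); print(st['time_s'],st['ee_pos'],st['ee_rot'],st['qpos'],st['force'])
f=viewer.grab_frame('wrist')
im=cv2.resize(f['pixels'][60:300,100:420,::-1],(800,600),interpolation=cv2.INTER_CUBIC)
cv2.imwrite('pics/v8.png',im)
E
```

```text
12.1833 [508.75 203.76 126.75] [-179.99    0.05  170.46] [ 20.65  19.93 100.71  -0.04  59.32 -59.79] [-0.01 -0.55 -2.58]
```

View pics/v8.png

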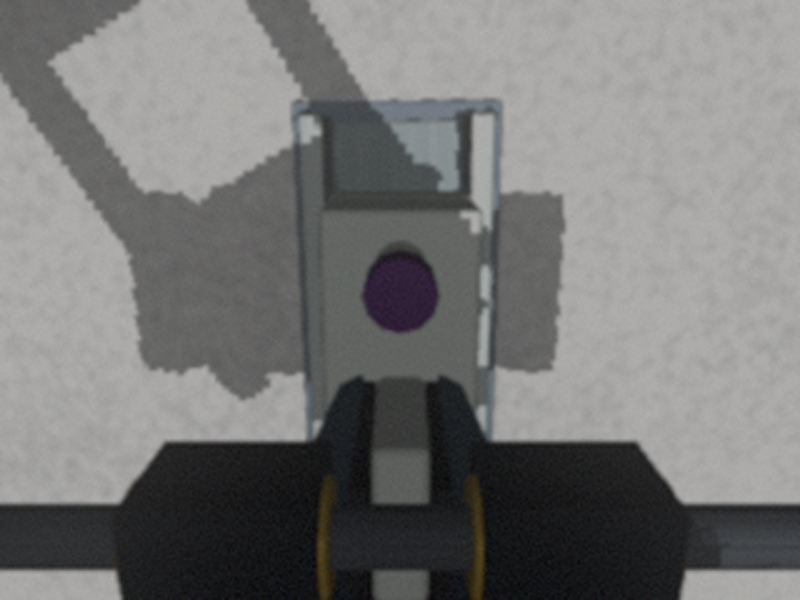

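Call:
apply_moves:
  delta_pos:
    - [-0.01,0.005,-0.1]
    - [-0.01,0.005,-0.2]
    - [-0.01,0.005,-0.27]
    - [-0.01,0.005,-0.29]
    - [-0.01,0.005,-0.29]
    - [-0.01,0.005,-0.29]
  rot:
    - [0,0,0]
    - [0,0,0]
    - [0,0,0]
    - [0,0,0]
    - [0,0,0]
    - [0,0,0]
  hand: [0,0,0,0,0,0]

```text
time_s: 12.73
ee_pos: [507.5, 204.5, 92.0]
ee_rot: [180.0, 0.0, 170.4]
force: [0.1, 0.7, -1.6]
gripper_width: 11.4
gripper_force: 45.0
```

Call:
apply_moves:
  delta_pos:
    - [0,0,-0.01]
    - [0,0,-0.02]
    - [0,0,-0.03]
    - [0,0,-0.04]
    - [0,0,-0.05]
    - [0,0,-0.05]
  rot:
    - [0,0,0]
    - [0,0,0]
    - [0,0,0]
    - [0,0,0]
    - [0,0,0]
    - [0,0,0]
  hand: [0,0,0,0,0,0]

```text
time_s: 13.23
ee_pos: [506.7, 204.8, 85.6]
ee_rot: [-180.0, -0.0, 170.5]
force: [0.1, 1.2, -2.3]
gripper_width: 11.7
gripper_force: 45.0
```

Call:
apply_moves:
  delta_pos:
    - [0,0,-0.01]
    - [0,0,-0.02]
    - [0,0,-0.03]
    - [0,0,-0.04]
    - [0,0,-0.04]
    - [0,0,-0.04]
  rot:
    - [0,0,0]
    - [0,0,0]
    - [0,0,0]
    - [0,0,0]
    - [0,0,0]
    - [0,0,0]
  hand: [0,0,0,0,0,0]

```text
time_s: 13.73
ee_pos: [506.9, 204.8, 80.9]
ee_rot: [-180.0, -0.0, 170.4]
force: [-0.1, -0.4, -2.2]
gripper_width: 12.5
gripper_force: 45.0
```

Below the pin-tip height with no contact force: the socket is over the pin. I'll continue down.

Call:
apply_moves:
  delta_pos:
    - [0,0,-0.015]
    - [0,0,-0.03]
    - [0,0,-0.045]
    - [0,0,-0.055]
    - [0,0,-0.055]
    - [0,0,-0.055]
  rot:
    - [0,0,0]
    - [0,0,0]
    - [0,0,0]
    - [0,0,0]
    - [0,0,0]
    - [0,0,0]
  hand: [0,0,0,0,0,0]

```text
time_s: 14.23
ee_pos: [506.9, 204.8, 74.3]
ee_rot: [-180.0, -0.0, 170.4]
force: [0.2, -0.4, -2.0]
gripper_width: 11.8
gripper_force: 45.0
```

Call:
apply_moves:
  delta_pos:
    - [0,0,-0.01]
    - [0,0,-0.02]
    - [0,0,-0.02]
    - [0,0,-0.02]
    - [0,0,-0.02]
  rot:
    - [0,0,0]
    - [0,0,0]
    - [0,0,0]
    - [0,0,0]
    - [0,0,0]
  hand: [0,0,0,0,0]

```text
time_s: 14.65
ee_pos: [507.2, 204.9, 72.6]
ee_rot: [180.0, 0.0, 170.4]
force: [-1.7, -1.3, 4.6]
gripper_width: 12.0
gripper_force: 45.0
```

Call:
apply_moves:
  delta_pos:
    - [0,0,-0.01]
    - [0,0,-0.02]
    - [0,0,-0.03]
    - [0,0,-0.03]
    - [0,0,-0.03]
  rot:
    - [0,0,0]
    - [0,0,0]
    - [0,0,0]
    - [0,0,0]
    - [0,0,0]
  hand: [0,0,0,0,0]

```text
time_s: 15.07
ee_pos: [507.2, 204.9, 69.1]
ee_rot: [180.0, 0.0, 170.4]
force: [-3.0, -0.9, 7.3]
gripper_width: 12.0
gripper_force: 45.0
```

Call:
apply_moves:
  delta_pos:
    - [0,0,-0.005]
    - [0,0,-0.01]
    - [0,0,-0.015]
    - [0,0,-0.015]
    - [0,0,-0.015]
  rot:
    - [0,0,0]
    - [0,0,0]
    - [0,0,0]
    - [0,0,0]
    - [0,0,0]
  hand: [0,0,0,0,0]

```text
time_s: 15.48
ee_pos: [507.2, 204.9, 67.6]
ee_rot: [180.0, 0.0, 170.4]
force: [-1.9, 0.2, 8.6]
gripper_width: 11.4
gripper_force: 45.0
```

Call:
apply_moves:
  delta_pos:
    - [0,0,-0.005]
    - [0,0,-0.01]
    - [0,0,-0.015]
    - [0,0,-0.015]
    - [0,0,-0.015]
  rot:
    - [0,0,0]
    - [0,0,0]
    - [0,0,0]
    - [0,0,0]
    - [0,0,0]
  hand: [0,0,0,0,0]

```text
time_s: 15.9
ee_pos: [507.2, 205.0, 67.4]
ee_rot: [180.0, 0.1, 170.4]
force: [-4.8, -1.9, 19.8]
gripper_width: 11.9
gripper_force: 45.0
```

Call:
apply_moves:
  delta_pos:
    - [0,0,-0.005]
    - [0,0,-0.01]
    - [0,0,-0.01]
    - [0,0,-0.01]
    - [0,0,-0.01]
  rot:
    - [0,0,0]
    - [0,0,0]
    - [0,0,0]
    - [0,0,0]
    - [0,0,0]
  hand: [0,0,0,0,0]

```text
time_s: 16.32
ee_pos: [507.2, 205.0, 67.4]
ee_rot: [179.9, 0.1, 170.4]
force: [-7.5, -2.0, 27.1]
gripper_width: 11.6
gripper_force: 45.0
```

Plate is on its stop: force rose from 9 to 27 N with no further travel, and the carrier underside is at about 12 mm. Handing in.

```bash
python3 -c "
from workcell import env
s=env.state(); print(s['time_s'],s['ee_pos'],s['force']); print(env.job_done())"
```

```text
16.3167 [507.24422858 204.96886656  67.43484796] [-7.50889611 -1.97783277 27.06901363]
the job is handed in; nothing more can be done
None
```

The job is handed in at 16.3 s: both labels were held in front of the reader (it gives no feedback, so the reads are unconfirmed), and the carrier is over the pin, held with the plate on its stop at about 27 N. The arm stayed clear of the rack, bottle and jar; I did not re-check them by camera.

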